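# Register a sample carrier in the stage corner

### The job

Push the orange sample carrier across the stage until it lies flat along the long metal rail, well short of the pocket, then slide it along the rail into the corner pocket until it is fully home: one side against the rail, the leading side against the end stop. Keep it flat on the stage, never lifting or tipping it, and leave the blue carrier, the vial and the other things on the bench where they are. Finish with the robot clear of everything.

Things in the scene. Friction and masses are not known exactly. Their poses are not given: they have to be found in the camera images.
- stage: Fixed flat stage on the bench, slate grey with a black top; position and yaw vary. Origin at bench level. Plate x -110 to +100 mm, y -170 to +170 mm, top at z = 12 mm. x points across the stage to the metal rail on the far edge, y along the rail to the pocket, z up. A metal end stop closes the +y end: face at y = +155 mm, x = +10 to +90 mm, 16 mm above the plate.
- rail_face (a point): Point on the straight face of the bare-metal rail, half-way along it, at plate-top level: x = +75, y = 0, z = +12 mm in the stage's frame; axes as the stage's. The rail runs the whole 340 mm length of the stage, 16 mm high above the plate.
- lip (a point): Start of the straight inner face of the metal lip that closes the pocket's third side, at plate-top level; axes as the stage's. The lip is parallel to the rail, 10 mm wide, 10 mm high, and runs from here 45 mm to the end stop, with a flared lead-in reaching 17 mm back towards -y. Rail to lip is 56 mm, for a 52 mm carrier; the pocket is open towards -y.
- home (a point): Where the centre of the orange carrier's underside lies when it is fully home in the pocket, the corner of rail and end stop: x = +49, y = +125, z = +12 mm in the stage's frame (plate-top level). Axes as the stage's.
- carrier_orange: Loose orange plastic tray, 52 (x) x 60 (y) x 16 mm high, about 80 g; origin at the centre of its underside, z up. Its open well is 44 x 52 mm with 4 mm walls and a floor 4 to 5 mm above the underside: closed fingertips can stand in it and push a wall, or push from outside. Starts on the stage, off the rail, within 0.25 rad of the stage's axes; the 60 mm side goes along the rail.
- carrier_blue: The same tray in blue, standing beside the orange one on the stage, nearer to or farther from the pocket; leave it. Origin at the centre of its underside. It stands clear of the strip along the rail.
- vial: Small amber vial with a white cap standing on the stage near the pocket, on the robot's side, 22 mm diameter, 42 mm high; origin at its underside. Leave it.
- tape_roll: Green ring-shaped roll lying on the bench to the left, 100 mm diameter, 48 mm high; origin at its underside. Leave it.
- well_plate: White six-well plate on the bench to the left, 85 x 125 x 16 mm; origin at its underside. Leave it.
- tip_box: Orange box with a pale lid on the bench to the right, 84 x 114 x 70 mm; origin at its underside. Leave it.
- wash_bottle: White bottle with a red cap on the bench to the right, 60 mm diameter, 150 mm high; origin at its underside. Leave it.
- jar: Glass jar with a blue cap on the bench to the right, nearest the robot, 56 mm diameter, 60 mm high; origin at its underside. Leave it.

How it is judged:
By the outcome, as a careful person would: the job done as asked, in the order asked, and still so for the second after the job is handed in, with the robot touching nothing.
It also fails if it takes over 56 s, if anything falls off the work surface, if the arm or the gripper's body presses on something with over 40 N, if the wrist force passes 120 N, or if a joint passes its speed limit or range.

### The arm

A 6-joint arm with a two-finger parallel gripper is mounted at the origin on the work surface. World frame = base frame: x ahead of the robot, y to its left, z up, the work surface at z = 0. Lengths are in mm, angles in rad, forces in N, time in s.
With the tool pointing down it reaches from about 275 to 825 mm from the base axis. Payload 4.9 kg.
Tool frame: the origin (TCP) lies at the very end of the fingers, on their centre line; the grasp point (between the pads) lies 19 mm behind it; z points along the fingers, y is the direction in which the jaws open and shut (so a half turn about z gives the same grasp; the last joint's range is limited). The gripper opens to 85 mm and grips with 20 to 120 N. Pads are 22 mm wide; open, the fingers measure 114 mm over their backs; the gripper's body (76 mm by 85 mm) begins 54 mm behind the grasp point. The pads swing forward as they close: fully open they stand 13 mm farther back than shut.
Start: joints at [1.043, 0.326, -0.193, 1.052, 0, 1.437], TCP at [211.031, 507.922, 204.281] pointing down, gripper open.
Joint ranges: [-2.65, 2.65], [-0.97, 1.79], [-1.3, 1.35], [-1.93, 2.1], [-1.47, 1.37], [-3.14, 3.14]. Speed limits (rad/s): [2.57, 2.57, 3.14, 3.14, 3.14, 3.14].

### API

Orientations are given as a unit quaternion [x, y, z, w].
In Python, from station import robot gives the robot as it stands. The module is installed in compiled form; this text tells all that it offers.
- The arm moves only by the shell command python3 -m jog 'ROWS' [FORCE]. ROWS is JSON, a list that holds one entry, the list of rows, each a list of 7 numbers: the shift along the tool's x, y, z in m, then the turn, a rotation vector about the tool's x, y, z in degrees, then the opening, from 0 (shut) to 1 (fully open). A call has 1 to 12 rows; each row is the pose to reach, as a shift and turn from the pose commanded when the call began, along the tool's axes at that moment; what a row does not reach only later rows make up. A row lasts 1/8 s, in which the tool goes at most 62.5 mm and 10.7 degrees, less where a joint would pass 70% of its speed; a pose out of reach is approached as far as the arm can. A call with a gripper value outside its range is refused whole. The fingers move at their own pace and stop on an object; FORCE is the grip in N (left out, the last holds). Time passes only in rows, so rows that repeat a pose let the fingers close. It gives the time, the measured TCP pose, the force and the opening at its end, in the units of the state.
- robot.get_obs(): the state, without advancing time (a new reading comes with each control period).
- robot.camera(name): name is "scene" or "side" or "wrist"; returns a dict with "pixels" (420x560x3 uint8, red, green, blue), "depth" (420x560 float32, mm along the optical axis (not along the pixel's ray), 0 where there is no reading), "mtx" (3x3 intrinsics, pixels), "position" and "orientation" of the camera in the world. Camera axes: x right, y up, looking along -z (the intrinsics and any distortion apply to the point x, -y, -z); pixel columns grow to the right and rows downward; lengths in mm; the calibration is good to about 2 mm. The wrist camera is an equidistant fisheye: a pixel r from the principal point sees the ray r / f radians off the axis. A picture is of the moment at which its call begins.
- robot.job_done(): hands the job in, once; it reports no verdict.
Trained networks look in a picture, given as the dict that the camera call returned (one of the last four; its "shot" number tells which), for a name from the list of things; names that differ only in an ending like _2 or _b are one class to them, and where a whole thing is asked for, a point or a joint stands for the part that bears it (a point fixed in the world has none). Each returns a list of dicts, best first, with "score" (0 to 1); they miss things now and then, are a little off and sometimes report something else, mostly with a low value. They report only what shows in the picture. A call takes as long as a camera call.
- robot.regions_of(picture, label): "region" (420x560 bool, what is visible of it).
- robot.tip_of(picture, label): "position" ([x, y, z] in mm, in the coordinates of the camera as it stood for that picture, good to about 4 mm: a listed point, or the origin of a listed thing).
The state is a dict: "clock": time; "qpos": joint angles; "joint_velocities": joint speeds; "tau": joint torques, N m; "tcp_pos": TCP position; "eef_rot": TCP orientation; "wrist_force": force on the tool from outside, world axes, zero at the start; "ft_torque": the same for the moment, N m; "width": finger opening in mm.
Only numpy, scipy, OpenCV 4.12 (cv2) and the standard library are available. Lean on these libraries where they do the work, as an engineer would, in place of code of your own. Each camera call takes 0.05 s, during which the arm holds its last target.

## Working session

There is one attempt and no reset: what is moved stays moved. The work goes in short steps, Python scripts to look and compute and a shell command to move; the robot and the scene stay as the last step left them, time stands still between calls to the robot, and variables do not carry over. Pictures are saved under pics/ and viewed, and the job is handed in when it is done.

```bash
mkdir -p pics
cat > h.py <<'E'
import numpy as np,cv2
from station import robot
from scipy.spatial.transform import Rotation as R
def save(p,n): cv2.imwrite('pics/'+n+'.png',cv2.cvtColor(p['pixels'],cv2.COLOR_RGB2BGR))
def c2w(p,v): return R.from_quat(p['orientation']).apply(v)+np.array(p['position'])
def cloud(p):
    d=p['depth'];K=p['mtx'];v,u=np.mgrid[:420,:560]
    x=(u-K[0][2])/K[0][0]*d;y=(v-K[1][2])/K[1][1]*d
    return c2w(p,np.stack([x,-y,-d],-1).reshape(-1,3)).reshape(420,560,3)
E
python3 - <<'E'
from h import *
o=robot.get_obs();print(o['clock'],o['tcp_pos'],o['eef_rot'],o['wrist_force'],R.from_quat(o['eef_rot']).as_matrix().round(3))
for c in('scene','side'):
    p=robot.camera(c);save(p,c+'0');print(c,p['position'],p['orientation'],p['mtx'],p.keys())
    for n in('stage','rail_face','lip','home','carrier_orange','carrier_blue','vial'):
        r=robot.tip_of(p,n)
        for q in r[:2]: print(n,round(q['score'],2),c2w(p,q['position']).round(1), {k:v for k,v in q.items() if k not in('score','position')})
E
```

```text
0.0 [210.69356763 507.36500501 203.50627122] [ 1.95630197e-01  9.80677366e-01 -8.03022911e-04 -2.92577587e-04] [-0.33154614  0.35341357  0.12312165] [[-0.923  0.384 -0.001]
 [ 0.384  0.923 -0.001]
 [ 0.    -0.002 -1.   ]]
scene [1097.54033829  742.23075885  657.46091659] [0.16082851 0.4614855  0.82150608 0.29375685] [[468.6881432    0.         281.18147204]
 [  0.         468.6881432  199.39067528]
 [  0.           0.           1.        ]] dict_keys(['pixels', 'depth', 'mtx', 'position', 'orientation', 'shot'])
stage 0.83 [ 5.621e+02 -4.810e+01  2.000e-01] {}
rail_face 0.91 [633.5 -44.7  13.1] {}
rail_face 0.61 [494.3  63.1  14.3] {}
lip 0.86 [578.3  62.    4.6] {}
lip 0.73 [ 484.8 -167.8   19. ] {}
home 0.89 [606.7  77.2   8.1] {}
carrier_blue 0.82 [508.4 -67.4  13.1] {}
vial 0.52 [491.3  62.7  10.8] {}
side [  251.82112158 -1161.69628725   734.56560797] [ 0.49615925 -0.05024586 -0.08910488  0.86218424] [[425.75751231   0.         278.19314955]
 [  0.         425.75751231 206.21643496]
 [  0.           0.           1.        ]] dict_keys(['pixels', 'depth', 'mtx', 'position', 'orientation', 'shot'])
stage 0.56 [548.7 -45.8   0.9] {}
stage 0.43 [588.1 459.7   5.2] {}
rail_face 0.72 [627.  -45.7   9.8] {}
lip 0.6 [574.8  62.9  14.8] {}
home 0.65 [610.2  80.6  13.1] {}
carrier_orange 0.87 [ 489.4 -173.4   16.7] {}
carrier_orange 0.61 [ 502.6 -438.1    1.7] {}
carrier_blue 0.54 [506.7 -69.5  13.9] {}
vial 0.73 [578.8  66.2  15.8] {}
vial 0.4 [492.8  68.   16.3] {}
```

View pics/scene0.png

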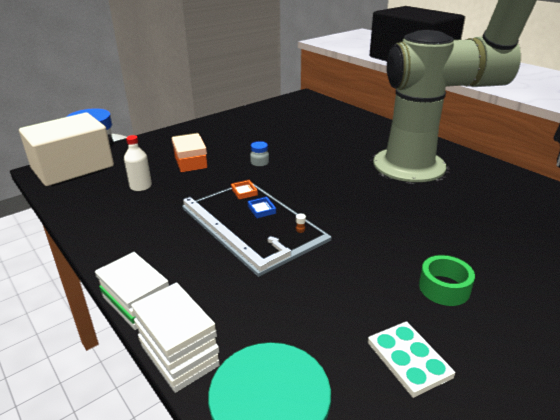

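View pics/side0.png

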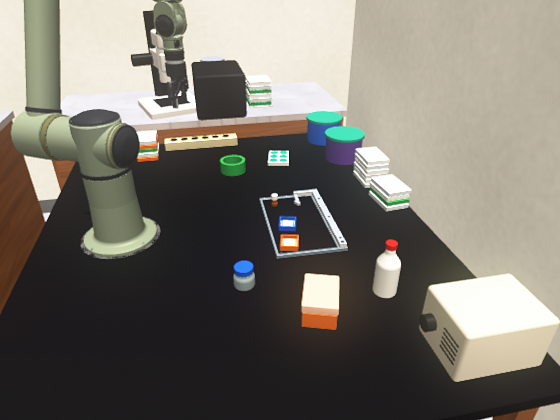

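Both views show the orange carrier at the −y end of the stage, the blue one between it and the pocket, and the vial robot-side of the pocket. In the scene picture orange is at (244,189), blue (262,207), vial (300,222) and the pocket corner (265,262). Next I'll fit the poses using depth.

```bash
cat > fit.py <<'E'
from h import *
def top(p,name):
    # ortho heights image and colors : x 400..720, y -260..160, 1mm->1.6px
    C=cloud(p);return C
def hits(p):
    C=cloud(p);return C[p['depth']>0],p['pixels'][p['depth']>0]
def rect(pts):
    return cv2.minAreaRect(pts.astype(np.float32))
E
python3 - <<'E'
from fit import *
for c in('scene','side'):
    p=robot.camera(c);P=cloud(p);ok=p['depth']>0
    x,y,z=P[...,0],P[...,1],P[...,2]
    roi=ok&(x>400)&(x<720)&(y>-270)&(y<170)
    print(c,'hist',np.histogram(z[roi],bins=np.arange(-6,60,3)))
    m=roi&(z>24)&(z<33)
    # rail : far points along x
    Q=P[m][:,:2]; Q=Q[Q[:,0]>590]
    print('rail',cv2.minAreaRect(Q.astype(np.float32)),len(Q), Q.min(0),Q.max(0))
    for n in('carrier_orange','carrier_blue','vial'):
        for r in robot.regions_of(p,n)[:2]:
            g=r['region']&roi
            if g.sum()>20:
                q=P[g]; t=q[q[:,2]>np.percentile(q[:,2],90)-6]
                print(n,round(r['score'],2),g.sum(),np.median(q,0).round(1),cv2.minAreaRect(q[q[:,2]>20][:,:2].astype(np.float32)),q[:,2].max())
    v,u=np.where(roi);a,b,e,f=u.min(),u.max(),v.min(),v.max()
    im=p['pixels'][e:f,a:b,::-1];cv2.imwrite('pics/crop_'+c+'.png',cv2.resize(im,None,fx=750/im.shape[1] if im.shape[1]/im.shape[0]>1.3 else 580/im.shape[0],fy=750/im.shape[1] if im.shape[1]/im.shape[0]>1.3 else 580/im.shape[0],interpolation=2));print(a,e,im.shape)
E
```

```text
scene hist (array([   3, 1462, 4636,  449,  161,  926, 3454,  603,  310,  272,  266,
        880,  162,   10,    7,    7,    9,   12,   11,   19,   29]), array([-6, -3,  0,  3,  6,  9, 12, 15, 18, 21, 24, 27, 30, 33, 36, 39, 42,
       45, 48, 51, 54, 57]))
rail ((626.5121459960938, -47.5469970703125), (66.11553192138672, 341.06268310546875), 1.1133568286895752) 949 [ 590.16481088 -217.75321667] [656.45961705 122.93196809]
carrier_orange 0.7 341 [ 487.9 -171.3   21. ] ((489.57733154296875, -170.7459259033203), (67.56950378417969, 53.4400520324707), 74.11283111572266) 31.794104746402695
carrier_blue 0.74 426 [505.4 -70.9  20.1] ((507.26153564453125, -69.04576110839844), (66.20610809326172, 54.257286071777344), 75.26949310302734) 31.266759373401896
vial 0.71 145 [496.6  68.1  40.4] ((493.9115905761719, 63.499332427978516), (21.29395294189453, 18.55674171447754), 67.4539566040039) 56.87432047116204
150 173 (129, 208, 3)
side hist (array([  82, 1599, 1764,  136,  111, 1110, 1603,  336,  133,  130,  207,
        359,   51,    4,    2,    5,    2,    6,    6,    8,   10]), array([-6, -3,  0,  3,  6,  9, 12, 15, 18, 21, 24, 27, 30, 33, 36, 39, 42,
       45, 48, 51, 54, 57]))
rail ((634.2034301757812, -49.6417236328125), (62.1742057800293, 344.67926025390625), 4.275078296661377) 414 [ 590.67646593 -222.40694674] [653.88366284 122.23718592]
carrier_orange 0.55 244 [ 488.8 -166.2   18.9] ((487.8546142578125, -173.05865478515625), (64.76838684082031, 48.542415618896484), 74.23796081542969) 30.789656391143467
carrier_blue 0.7 242 [504.7 -67.8  19. ] ((505.50921630859375, -70.1293716430664), (65.35742950439453, 49.595977783203125), 76.46399688720703) 30.989989451894417
244 188 (85, 131, 3)
```

```bash
cat > stagefit.py <<'E'
from h import *
from scipy.optimize import minimize
def rimfit(pts,L=(52,60)):
    # pts: xy of rim points (top z>25); fit rectangle ring outline 48x56 centre line
    c0=pts.mean(0)
    def f(s):
        a=s[2];d=pts-s[:2];X=d[:,0]*np.cos(a)+d[:,1]*np.sin(a);Y=-d[:,0]*np.sin(a)+d[:,1]*np.cos(a)
        # sdf to box 24,28
        qx=abs(X)-24;qy=abs(Y)-28
        sd=np.hypot(np.maximum(qx,0),np.maximum(qy,0))+np.minimum(np.maximum(qx,qy),0)
        return np.minimum(np.maximum(abs(sd)-1.5,0),6).sum()
    best=min((minimize(f,[c0[0],c0[1],a],method='Nelder-Mead',options=dict(initial_simplex=[[c0[0],c0[1],a],[c0[0]+4,c0[1],a],[c0[0],c0[1]+4,a],[c0[0],c0[1],a+.1]])) for a in np.linspace(-.4,.4,9)),key=lambda r:r.fun)
    return best.x,best.fun/len(pts)
E
python3 - <<'E'
from stagefit import *
for c in('scene','side'):
    p=robot.camera(c);P=cloud(p);ok=p['depth']>0
    x,y,z=P[...,0],P[...,1],P[...,2]
    m=ok&(z>25.5)&(z<31)&(x>615)&(x<680)&(y>-260)&(y<60)
    Q=P[m][:,:2]
    k=np.polyfit(Q[:,1],Q[:,0],1)
    for _ in range(5):
        r=Q[:,0]-np.polyval(k,Q[:,1]);kk=abs(r)<9;k=np.polyfit(Q[kk,1],Q[kk,0],1)
    print(c,'rail slope dx/dy',k,kk.sum(),np.percentile(Q[kk,0]-np.polyval(k,Q[kk,1]),[2,50,98]),Q[kk,1].min())
    # stage outline: plate z>8
    m=ok&(z>9)&(z<31)&(x>420)&(x<700)&(y>-260)&(y<170)
    n=cv2.morphologyEx(m.astype(np.uint8),cv2.MORPH_OPEN,np.ones((3,3)))>0
    print('outline',cv2.minAreaRect(P[n][:,:2].astype(np.float32)))
    m=ok&(z>25.5)&(z<31)&(x>560)&(x<700)&(y>60)
    Q=P[m][:,:2];print('endstop',len(Q),np.percentile(Q,[2,98],axis=0))
    px=p['pixels'].astype(int)
    for n,(cx,cy) in dict(o=(489,-172),b=(507,-69)).items():
        m=ok&(z>24.5)&(z<32)&(np.hypot(x-cx,y-cy)<50)
        print(n,m.sum(),rimfit(P[m][:,:2]))
E
```

```text
scene rail slope dx/dy [2.53519469e-02 6.45387763e+02] 491 [-8.810761    0.12836373  7.62062371] -216.8270964351151
outline ((551.6737060546875, -45.84565734863281), (343.6642761230469, 212.20306396484375), 88.5408935546875)
endstop 321 [[573.17547239  63.17592745]
 [654.89558338 121.64985976]]
o 121 (array([ 4.89727001e+02, -1.69800021e+02, -2.70469684e-01]), np.float64(0.5699708166749072))
b 150 (array([ 5.07617699e+02, -6.79996107e+01, -2.68698816e-01]), np.float64(0.48202482281491693))
side rail slope dx/dy [2.14408161e-02 6.40275016e+02] 251 [-8.32030588  0.15907477  8.49755769] -220.94269121088678
outline ((549.2954711914062, -46.48121643066406), (347.67205810546875, 206.36988830566406), 88.70796966552734)
endstop 114 [[567.69458938  62.67954341]
 [681.30721086 972.68565689]]
o 94 (array([ 4.88698719e+02, -1.72873466e+02, -2.48994251e-01]), np.float64(0.5171638138145795))
b 74 (array([ 5.06657745e+02, -7.07810177e+01, -3.19127219e-01]), np.float64(0.6448447618609925))
```

View pics/crop_scene.png

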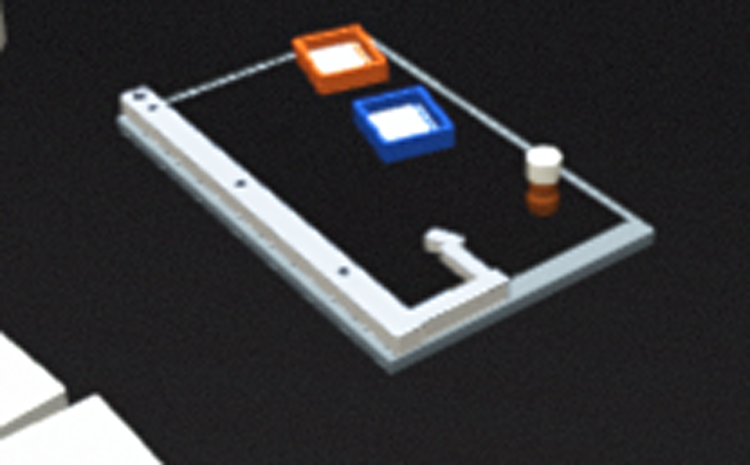

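View pics/crop_side.png

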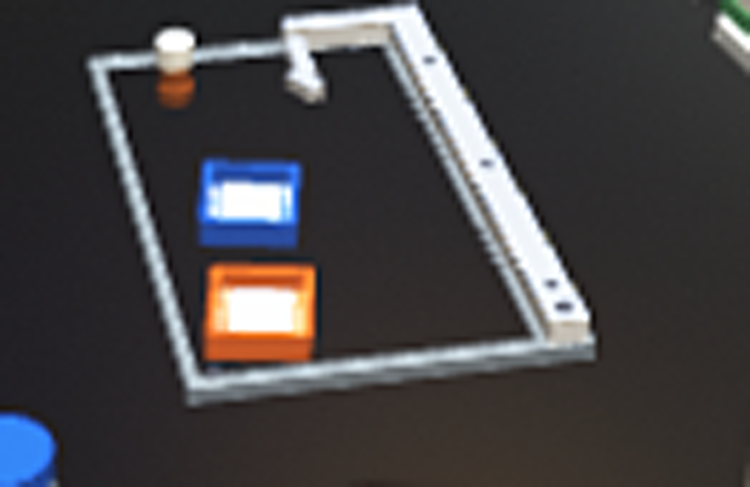

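```bash
python3 -m jog '[[[-0.04,-0.04,0,0,0,-2,0],[-0.084,-0.084,0,0,0,-5,0],[-0.128,-0.128,0,0,0,-7,0],[-0.172,-0.172,0,0,0,-9,0],[-0.216,-0.216,0,0,0,-11,0],[-0.26,-0.26,0.01,0,0,-13,0],[-0.304,-0.304,0.02,0,0,-15,0],[-0.348,-0.348,0.03,0,0,-17,0],[-0.392,-0.392,0.04,0,0,-19,0],[-0.436,-0.436,0.05,0,0,-20,0],[-0.478,-0.478,0.065,0,0,-21.2,0],[-0.518,-0.52,0.083,0,0,-21.2,0]]]'
python3 - <<'E'
from h import *
o=robot.get_obs();print(o['clock'],o['tcp_pos'],R.from_quat(o['eef_rot']).as_matrix().round(3),o['width'],o['wrist_force'])
E
```

```text
clock: 2.8
tcp_pos: [490.9, -173.4, 121.2]
eef_rot: [0.012, 1.0, -0.0, 0.001]
wrist_force: [1.1, 0.5, 0.3]
width: 0.1
2.8 [ 490.93579317 -173.43700587  121.22787181] [[-1.     0.024  0.002]
 [ 0.024  1.    -0.001]
 [-0.002 -0.001 -1.   ]] 0.09568618891190407 [1.11546687 0.54437549 0.26892364]
```

Run:
```python
from h import *
p=robot.camera('wrist');save(p,'wrist1');print(p['position'],p['orientation'],p['mtx'])
for n in('stage','rail_face','lip','home','carrier_orange','carrier_blue','vial'):
    for q in robot.tip_of(p,n)[:1]: print(n,round(q['score'],2),c2w(p,q['position']).round(1))
p=robot.camera('scene')
for n in('stage','rail_face','lip','home','carrier_orange','carrier_blue','vial'):
    for q in robot.tip_of(p,n)[:1]: print(n,round(q['score'],2),c2w(p,q['position']).round(1))
```

```text
[ 414.6525487  -173.10223631  289.88206118] [-0.10923246 -0.10645558  0.69037853  0.70718666] [[325.1922621    0.         274.87943002]
 [  0.         325.1922621  210.27797825]
 [  0.           0.           1.        ]]
stage 0.73 [ 5.557e+02 -4.920e+01  5.000e-01]
rail_face 0.87 [636.3 -50.6   8.4]
lip 0.62 [580.8  61.1   5.8]
home 0.8 [604.7  79.8   7.5]
carrier_orange 0.6 [ 487.2 -170.6   11.9]
carrier_blue 0.83 [511.5 -68.3  11.4]
vial 0.66 [488.8  59.5   8.9]
stage 0.75 [ 5.601e+02 -4.680e+01 -1.000e-01]
rail_face 0.74 [629.5 -45.   10.3]
lip 0.83 [583.5  63.1   8.6]
home 0.76 [608.1  78.6   9. ]
carrier_orange 0.86 [ 487.5 -172.7   15.1]
carrier_blue 0.91 [507.  -70.   12.2]
vial 0.59 [496.5  63.2  16.5]
```

View pics/wrist1.png

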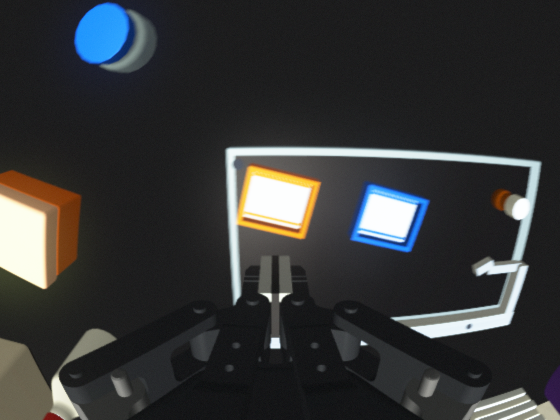

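The wrist view shows the closed fingertips at (275,258), clear of everything. The orange well is at (280,202), with its yaw about −13° to the stage. I'll lower the fingers into the well.

```bash
python3 -m jog '[[[0.003,0.0015,0.02,0,0,0,0],[0.003,0.0015,0.045,0,0,0,0],[0.003,0.0015,0.065,0,0,0,0],[0.003,0.0015,0.08,0,0,0,0],[0.003,0.0015,0.09,0,0,0,0],[0.003,0.0015,0.095,0,0,0,0],[0.003,0.0015,0.098,0,0,0,0],[0.003,0.0015,0.1,0,0,0,0],[0.003,0.0015,0.1,0,0,0,0]]]'
python3 - <<'E'
from h import *
for c in('scene','wrist'):
    p=robot.camera(c);save(p,c+'2')
    if c=='scene': cv2.imwrite('pics/s2c.png',cv2.resize(p['pixels'][150:290,160:360,::-1],(800,560),interpolation=2))
E
```

```text
clock: 4.72
tcp_pos: [487.1, -169.5, 21.5]
eef_rot: [0.012, 1.0, -0.0, 0.0]
wrist_force: [-0.4, 0.0, -0.6]
width: -0.1
```

View pics/s2c.png

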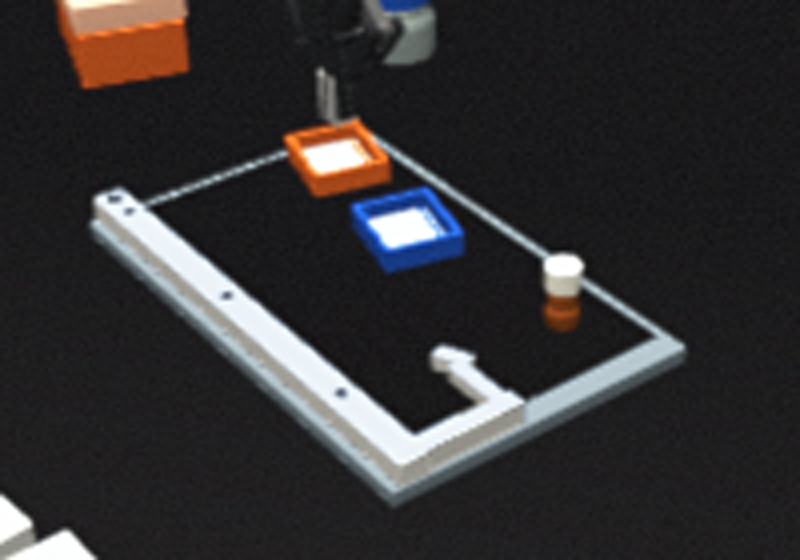

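View pics/wrist2.png

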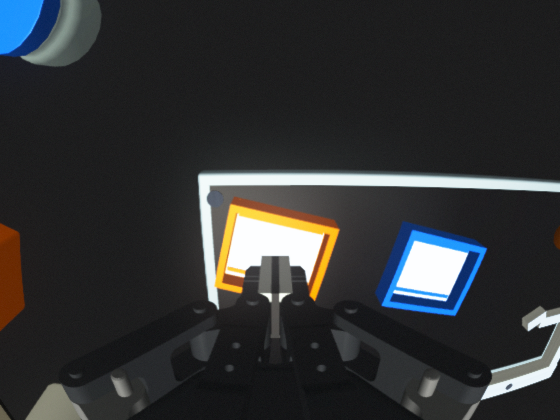

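Run:
```python
from h import *
o=robot.get_obs();print(o['tcp_pos'],o['clock'],o['wrist_force'])
p=robot.camera('scene');save(p,'scene3')
def proj(p,w):
    v=R.from_quat(p['orientation']).inv().apply(np.array(w)-p['position']);K=p['mtx'];return np.array([K[0][2]+K[0][0]*v[0]/-v[2],K[1][2]-K[1][1]*v[1]/-v[2]])
print('tcp px',proj(p,o['tcp_pos']),'crop',(proj(p,o['tcp_pos'])-[160,150])*4)
print('above60',(proj(p,o['tcp_pos']+[0,0,60])-[160,150])*4,(proj(p,[488,-172,28])-[160,150])*4)
print(p['depth'][172:200,238:246].astype(int)[::3])
P=cloud(p)
for v in range(160,200,3): print(v,p['pixels'][v,243],P[v,243].round(0))
for q in robot.tip_of(p,'carrier_orange')[:1]: print(c2w(p,q['position']))
p=robot.camera('side');save(p,'side3');t=(proj(p,o['tcp_pos'])).round();print(t)
u,v=t.astype(int);cv2.imwrite('pics/side3c.png',cv2.resize(p['pixels'][v-70:v+70,u-100:u+100,::-1],(800,560),interpolation=2))
```

```text
[ 487.1045058  -169.55232991   21.52952009] 4.825 [-0.00658344 -0.36940191 -0.00764116]
tcp px [245.02201452 189.08305951] crop [340.08805807 156.33223803]
above60 [335.7829066  77.4806269] [336.43897162 147.04703717]
[[1389 1391 1229 1233 1229 1229 1224 1223]
 [1373 1374 1243 1237 1231 1232 1235 1230]
 [1359 1361 1243 1239 1237 1234 1237 1236]
 [1341 1340 1341 1343 1345 1237 1245 1241]
 [1275 1282 1279 1285 1284 1286 1287 1293]
 [1276 1279 1282 1280 1280 1286 1283 1281]
 [1269 1268 1265 1266 1267 1268 1268 1269]
 [1231 1233 1232 1230 1233 1234 1233 1232]
 [1232 1227 1231 1234 1238 1235 1236 1240]
 [1238 1236 1235 1237 1233 1237 1236 1235]]
160 [23 23 27] [ 500. -152.  120.]
163 [27 28 30] [ 499. -155.  110.]
166 [23 24 24] [ 499. -155.  101.]
169 [57 56 55] [ 499. -156.   92.]
172 [98 97 94] [ 493. -166.   77.]
175 [104 102  99] [ 494. -165.   69.]
178 [103 102  97] [ 496. -164.   61.]
181 [154 108  83] [ 497. -162.   53.]
184 [163  70  33] [ 476. -194.   22.]
187 [254 255 255] [ 479. -191.   15.]
190 [253 254 255] [ 490. -175.   17.]
193 [226 116  55] [ 509. -147.   28.]
196 [168  74  28] [ 511. -145.   20.]
199 [32 27 28] [ 513. -143.   13.]
[ 486.89036923 -168.72635888   15.2648212 ]
[288. 242.]
```

View pics/side3c.png

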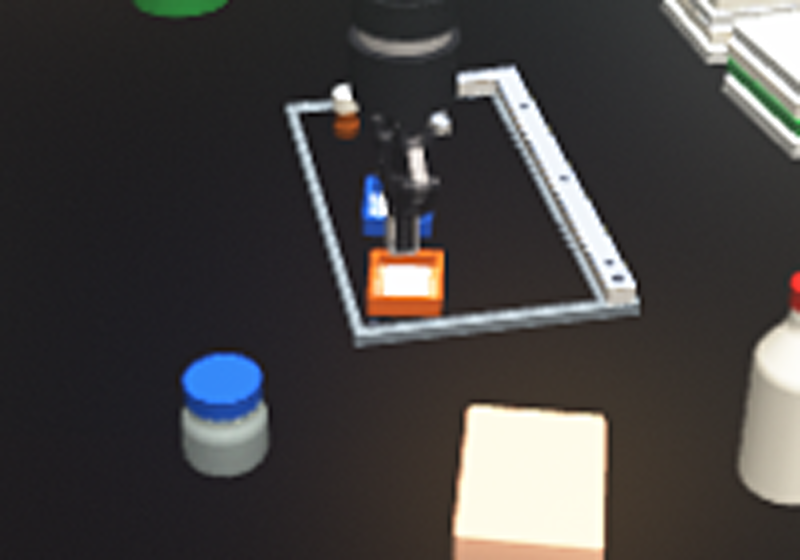

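View pics/scene3.png

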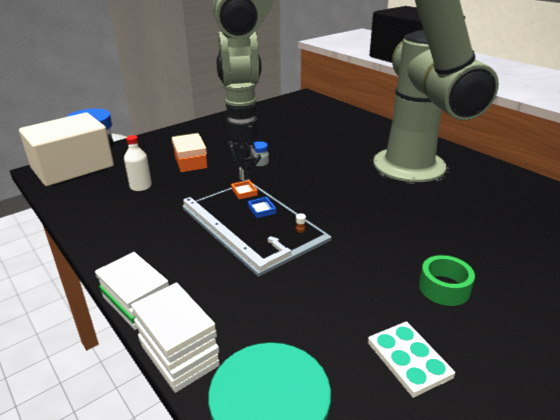

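Side and scene both show the fingertips ending above the carrier, at z≈50 by depth, although the reported TCP is 21.5. That's a conflict, so I'll go down in small steps and watch the force.

```bash
python3 -m jog '[[[0,0,0.002,0,0,0,0],[0,0,0.003,0,0,0,0],[0,0,0.004,0,0,0,0],[0,0,0.004,0,0,0,0]]]';python3 -m jog '[[[0,0,0.002,0,0,0,0],[0,0,0.003,0,0,0,0],[0,0,0.003,0,0,0,0]]]'
python3 - <<'E'
from h import *
p=robot.camera('scene');P=cloud(p);cv2.imwrite('pics/s4.png',cv2.resize(p['pixels'][150:220,200:300,::-1],(800,560),interpolation=2))
d=p['depth']; C=P
m=(d>0)&(P[...,2]>24)&(np.hypot(P[...,0]-487,P[...,1]+170)<28)
px=p['pixels'].astype(int); g=m&(abs(px[...,0]-px[...,2])<25)
print(g.sum(),np.sort(P[g][:,2])[:15].round(),np.median(P[g],0))
o=robot.get_obs();print(o['qpos'])
E
```

```text
clock: 5.48
tcp_pos: [486.8, -169.4, 17.2]
eef_rot: [0.012, 1.0, 0.0, -0.0]
wrist_force: [-0.9, -0.2, 0.9]
width: -0.2
clock: 5.85
tcp_pos: [486.8, -169.4, 14.2]
eef_rot: [0.012, 1.0, 0.0, -0.0]
wrist_force: [-0.4, -0.2, 0.3]
width: -0.1
496 [29. 46. 46. 46. 47. 49. 50. 50. 50. 50. 51. 51. 51. 52. 52.] [ 496.98777523 -158.82029721  122.81113383]
[-4.78192314e-01  4.76617199e-01 -5.21141378e-01  5.73153745e-01
 -2.45002036e-05 -4.54426958e-01]
```

View pics/s4.png

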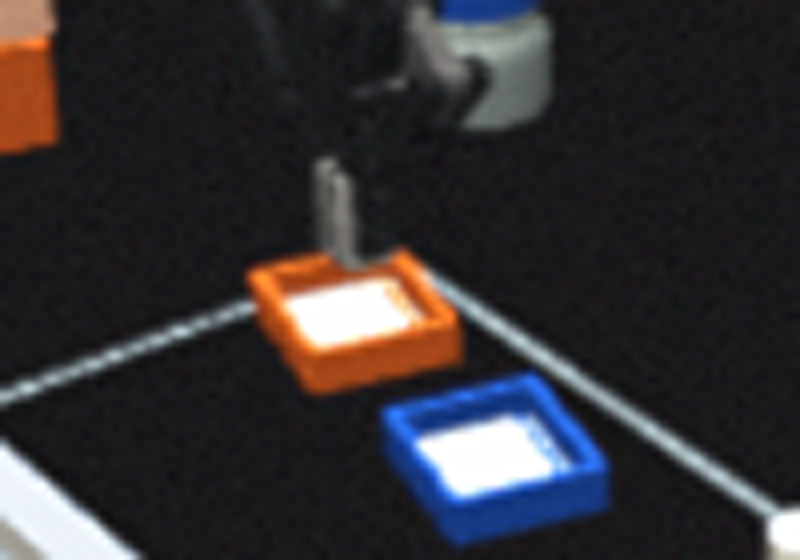

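No contact at a reported 14.2, so the true tips are about 30 mm above the reported TCP. I'll carry on down by vision and force.

```bash
python3 -m jog '[[[0,0,0.004,0,0,0,0],[0,0,0.008,0,0,0,0],[0,0,0.011,0,0,0,0],[0,0,0.012,0,0,0,0],[0,0,0.012,0,0,0,0]]]'
python3 - <<'E'
from h import *
p=robot.camera('scene');P=cloud(p);cv2.imwrite('pics/s5.png',cv2.resize(p['pixels'][150:220,200:300,::-1],(800,560),interpolation=2))
d=p['depth']
m=(d>0)&(P[...,2]>18)&(np.hypot(P[...,0]-487,P[...,1]+170)<28)
px=p['pixels'].astype(int); g=m&(abs(px[...,0]-px[...,2])<25)&(px[...,0]<170)
print(g.sum(),np.sort(P[g][:,2])[:15].round())
s=P[g&(P[...,2]<75)];print(np.percentile(s,[5,50,95],axis=0).round())
p=robot.camera('side');cv2.imwrite('pics/d5.png',cv2.resize(p['pixels'][200:270,240:340,::-1],(800,560),interpolation=2))
p=robot.camera('wrist');save(p,'wrist5')
E
```

```text
clock: 6.52
tcp_pos: [486.8, -169.4, 2.2]
eef_rot: [0.012, 1.0, 0.0, -0.0]
wrist_force: [0.4, -0.3, 0.1]
width: -0.2
452 [33. 34. 35. 36. 36. 37. 37. 38. 38. 39. 40. 40. 41. 41. 41.]
[[ 482. -176.   37.]
 [ 493. -163.   54.]
 [ 497. -155.   72.]]
```

View pics/s5.png

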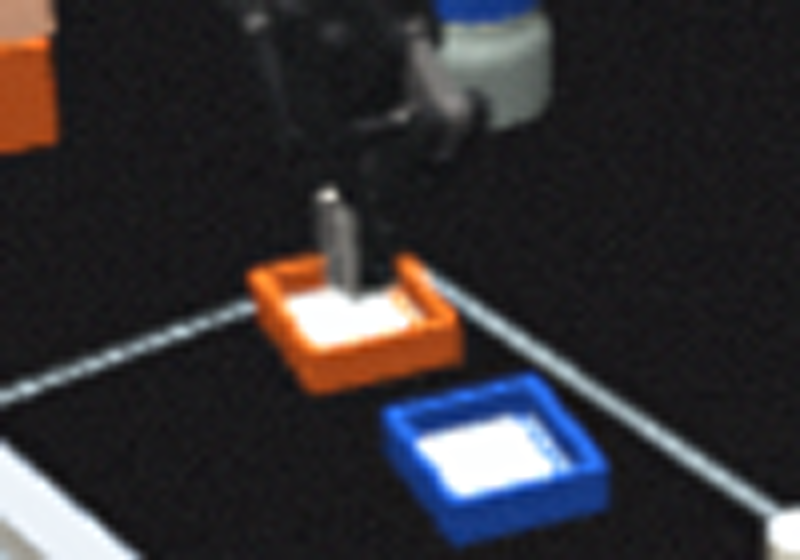

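View pics/d5.png

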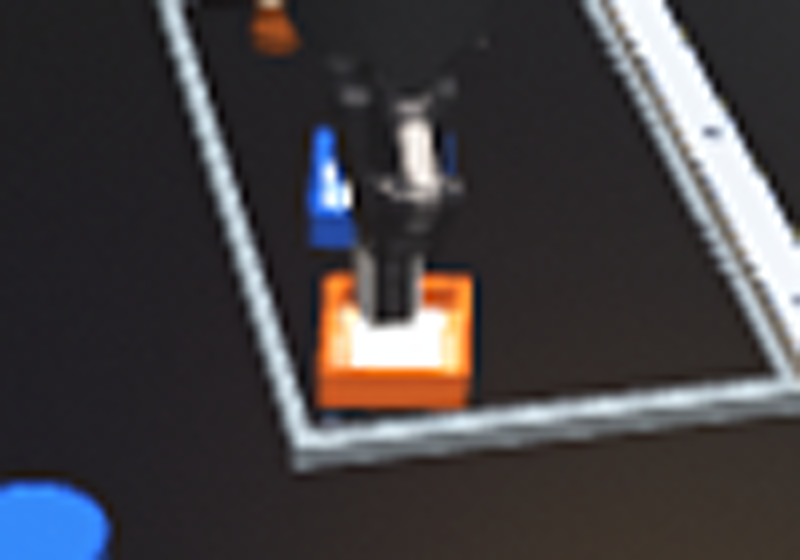

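View pics/wrist5.png

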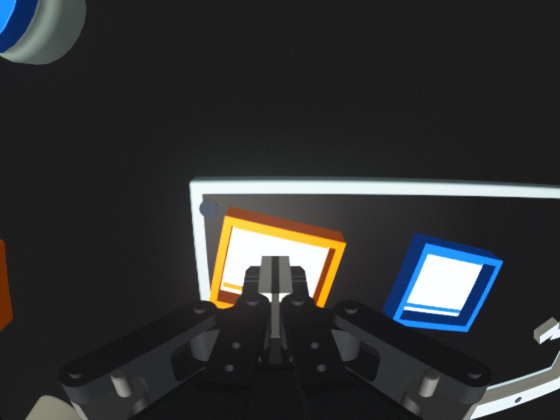

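```bash
python3 -m jog '[[[0,0,0.003,0,0,0,0],[0,0,0.006,0,0,0,0],[0,0,0.008,0,0,0,0],[0,0,0.008,0,0,0,0]]]';python3 -m jog '[[[0,0,0.002,0,0,0,0],[0,0,0.003,0,0,0,0],[0,0,0.003,0,0,0,0]]]'
python3 - <<'E'
from h import *
p=robot.camera('scene');P=cloud(p);cv2.imwrite('pics/s6.png',cv2.resize(p['pixels'][150:220,200:300,::-1],(800,560),interpolation=2))
p=robot.camera('side');cv2.imwrite('pics/d6.png',cv2.resize(p['pixels'][200:270,240:340,::-1],(800,560),interpolation=2))
E
```

```text
clock: 7.18
tcp_pos: [486.7, -169.4, -6.0]
eef_rot: [0.012, 1.0, 0.0, -0.0]
wrist_force: [-0.3, 0.5, -0.1]
width: -0.1
clock: 7.55
tcp_pos: [486.8, -169.4, -8.8]
eef_rot: [0.012, 1.0, 0.0, -0.0]
wrist_force: [0.3, -0.2, -0.2]
width: -0.1
```

View pics/s6.png

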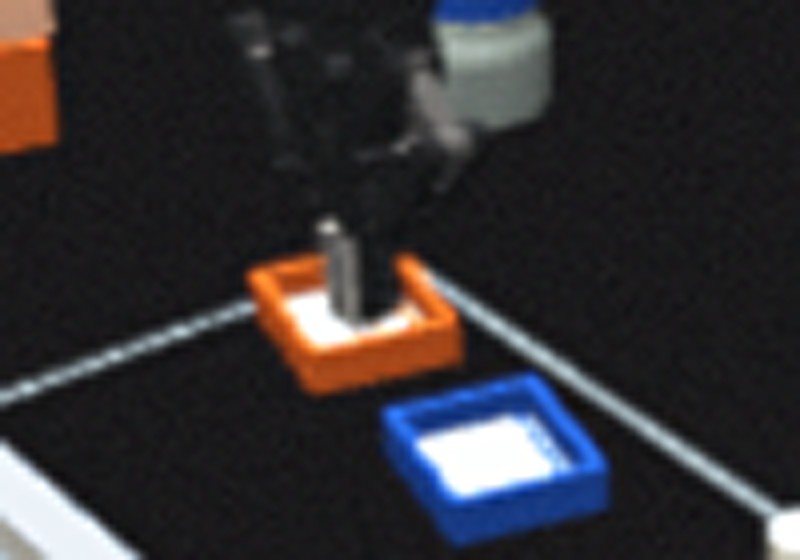

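View pics/d6.png

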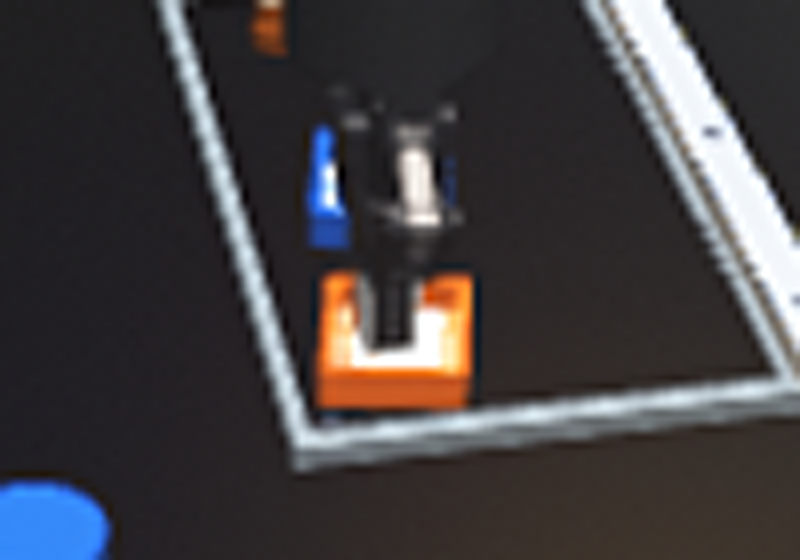

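Both pictures show the closed tips inside the orange well, at (350,315) in the scene crop and (390,345) in the side crop. Now I'll push toward the rail, which is −x in the tool frame.

```bash
python3 -m jog '[[[0,0,0.0015,0,0,0,0],[-0.005,0,0.0015,0,0,0,0],[-0.01,0,0.0015,0,0,0,0],[-0.015,0,0.0015,0,0,0,0],[-0.021,0,0.0015,0,0,0,0],[-0.027,0,0.0015,0,0,0,0],[-0.033,0,0.0015,0,0,0,0],[-0.039,0,0.0015,0,0,0,0],[-0.045,0,0.0015,0,0,0,0],[-0.052,0,0.0015,0,0,0,0],[-0.059,0,0.0015,0,0,0,0],[-0.059,0,0.0015,0,0,0,0]]]'
cat > look.py <<'E'
import sys
from h import *
from stagefit import rimfit
def proj(p,w):
    v=R.from_quat(p['orientation']).inv().apply(np.array(w)-p['position']);K=p['mtx'];return np.array([K[0][2]+K[0][0]*v[0]/-v[2],K[1][2]-K[1][1]*v[1]/-v[2]])
tag=sys.argv[1];o=robot.get_obs();print(o['tcp_pos'],o['wrist_force'])
O=np.array([556.5,-46]);yw=-.024
for c in('scene','side'):
    p=robot.camera(c);P=cloud(p)
    u,v=proj(p,[*o['tcp_pos'][:2],25]).astype(int)
    cv2.imwrite(f'pics/{c[:2]}{tag}.png',cv2.resize(p['pixels'][v-42:v+42,u-60:u+60,::-1],(600,420),interpolation=2))
    px=p['pixels'].astype(int);org=(px[...,0]-px[...,2]>60)&(p['depth']>0)&(P[...,2]>23)&(P[...,2]<33)&(np.hypot(P[...,0]-o['tcp_pos'][0],P[...,1]-o['tcp_pos'][1])<60)
    s,e=rimfit(P[org][:,:2]);d=s[:2]-O
    print(c,org.sum(),'carrier world',s.round(3),round(e,2),'stage',(np.cos(yw)*d[0]+np.sin(yw)*d[1]).round(1),(-np.sin(yw)*d[0]+np.cos(yw)*d[1]).round(1),(s[2]-yw).round(3))
    for n in('carrier_orange','carrier_blue'):
        for q in robot.tip_of(p,n)[:1]: print('  net',n,round(q['score'],2),c2w(p,q['position']).round(1))
a,b=[cv2.imread(f'pics/{c}{tag}.png') for c in('sc','si')]
cv2.imwrite(f'pics/m{tag}.png',cv2.resize(np.hstack([a,b]),(800,280)))
E
python3 look.py 7
```

```text
clock: 9.15
tcp_pos: [546.9, -171.0, -10.1]
eef_rot: [0.012, 1.0, -0.0, 0.001]
wrist_force: [0.7, -0.5, 0.3]
width: -0.1
[ 546.94713881 -171.04319313  -10.13584031] [ 0.67985156 -0.51368749  0.29755434]
scene 134 carrier world [ 5.35949e+02 -1.74447e+02 -8.40000e-02] 0.53 stage -17.5 -128.9 -0.06
  net carrier_orange 0.75 [ 536.1 -175.4   16.3]
  net carrier_blue 0.67 [512.5 -69.3  14.2]
side 100 carrier world [ 5.34891e+02 -1.77580e+02 -1.01000e-01] 0.53 stage -18.4 -132.1 -0.077
  net carrier_orange 0.55 [ 537.5 -177.7   14.7]
  net carrier_blue 0.75 [507.9 -67.4  12.3]
```

View pics/m7.png

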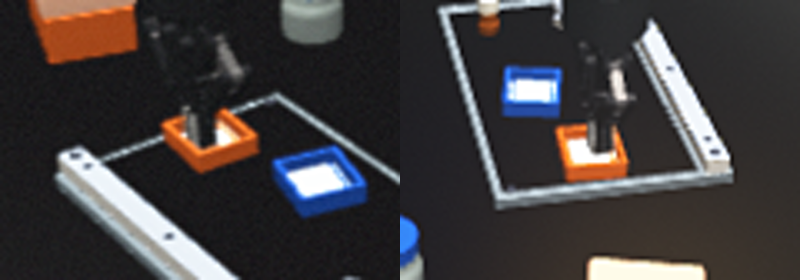

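The tray is following and squaring up (yaw now about −0.07), and the fingers are still in the well. I'll continue.

```bash
python3 -m jog '[[[-0.006,0,0,0,0,0,0],[-0.012,0,0,0,0,0,0],[-0.018,0,0,0,0,0,0],[-0.024,0,0,0,0,0,0],[-0.03,0,0,0,0,0,0],[-0.036,0,0,0,0,0,0],[-0.042,0,0,0,0,0,0],[-0.048,0,0,0,0,0,0],[-0.053,0,0,0,0,0,0],[-0.057,0,0,0,0,0,0],[-0.06,0,0,0,0,0,0],[-0.06,0,0,0,0,0,0]]]'; python3 look.py 8
```

```text
clock: 10.95
tcp_pos: [606.3, -172.3, -10.2]
eef_rot: [0.012, 1.0, -0.0, 0.0]
wrist_force: [-0.5, -0.3, 1.2]
width: 0.3
[ 606.25227268 -172.31745392  -10.19559126] [-0.46789848 -0.33780811  1.18250517]
scene 137 carrier world [ 5.94454e+02 -1.76577e+02 -7.50000e-02] 0.65 stage 41.1 -129.6 -0.051
  net carrier_orange 0.74 [ 591.3 -174.7   15.2]
  net carrier_blue 0.76 [510.4 -69.7  14.1]
side 92 carrier world [ 5.93689e+02 -1.79497e+02 -3.80000e-02] 0.56 stage 40.4 -132.6 -0.014
  net carrier_orange 0.69 [ 597.9 -177.9   12.2]
  net carrier_blue 0.8 [506.8 -66.7  12.6]
```

View pics/m8.png

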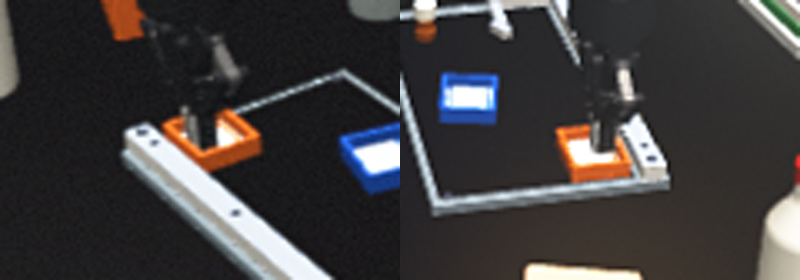

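Roughly 8 mm remain to the rail. I'll creep in and watch the force.

```bash
python3 -m jog '[[[-0.002,0,0,0,0,0,0],[-0.004,0,0,0,0,0,0],[-0.006,0,0,0,0,0,0],[-0.006,0,0,0,0,0,0]]]';python3 -m jog '[[[-0.001,0,0,0,0,0,0],[-0.002,0,0,0,0,0,0],[-0.002,0,0,0,0,0,0]]]'
```

```text
clock: 11.75
tcp_pos: [612.2, -172.5, -10.2]
eef_rot: [0.012, 1.0, -0.0, 0.0]
wrist_force: [-0.0, 0.6, -0.2]
width: -0.1
clock: 12.12
tcp_pos: [614.0, -172.5, -10.2]
eef_rot: [0.012, 1.0, 0.0, 0.0]
wrist_force: [-0.9, -0.3, -0.1]
width: -0.2
```

```bash
python3 -m jog '[[[-0.001,0,0,0,0,0,0],[-0.002,0,0,0,0,0,0],[-0.002,0,0,0,0,0,0]]]';python3 look.py 9;python3 -m jog '[[[-0.001,0,0,0,0,0,0],[-0.002,0,0,0,0,0,0],[-0.002,0,0,0,0,0,0]]]'
```

```text
clock: 12.5
tcp_pos: [614.4, -172.5, -10.3]
eef_rot: [0.012, 1.0, -0.0, -0.001]
wrist_force: [-5.9, 0.1, 4.2]
width: -0.0
[ 614.40765567 -172.51173434  -10.29421725] [-5.87531203  0.12446086  4.24383308]
scene 126 carrier world [ 6.02451e+02 -1.77339e+02  6.00000e-03] 0.67 stage 49.1 -130.2 0.03
  net carrier_orange 0.49 [ 599.9 -176.6   12.8]
  net carrier_blue 0.9 [510.6 -71.6  14.5]
side 89 carrier world [ 6.01670e+02 -1.80427e+02  7.00000e-03] 0.68 stage 48.4 -133.3 0.031
  net carrier_orange 0.79 [ 604.  -181.3   15.4]
  net carrier_blue 0.79 [506.6 -68.4  11.5]
clock: 13.18
tcp_pos: [614.3, -172.5, -10.4]
eef_rot: [0.012, 1.0, -0.0, -0.003]
wrist_force: [-11.3, -0.0, 7.7]
width: -0.2
```

View pics/m9.png

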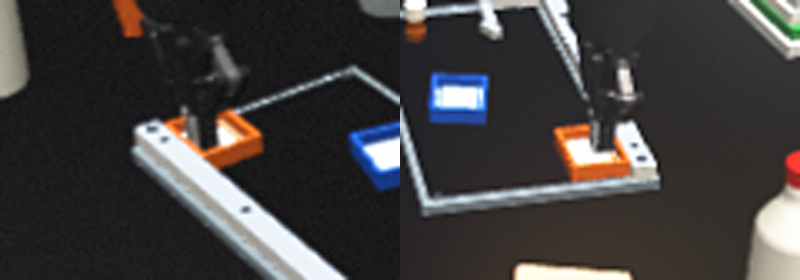

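The tray is against the rail at stage y≈−131, well short of the pocket, with 11 N contact force. I'll ease the press and slide along the rail, which is +y in the tool frame.

```bash
python3 -m jog '[[[0.002,0,0,0,0,0,0],[0.002,0.004,0,0,0,0,0],[0.002,0.008,0,0,0,0,0],[0.002,0.012,0,0,0,0,0],[0.002,0.016,0,0,0,0,0],[0.002,0.02,0,0,0,0,0],[0.002,0.025,0,0,0,0,0],[0.002,0.03,0,0,0,0,0],[0.002,0.036,0,0,0,0,0],[0.002,0.042,0,0,0,0,0],[0.002,0.048,0,0,0,0,0],[0.002,0.054,0,0,0,0,0]]]'; python3 look.py 10
```

```text
clock: 14.68
tcp_pos: [615.6, -119.6, -10.7]
eef_rot: [0.012, 1.0, -0.001, -0.001]
wrist_force: [-5.2, -2.7, 0.5]
width: -0.0
[ 615.63720306 -119.64210841  -10.70000006] [-5.15267532 -2.70604874  0.45155862]
scene 128 carrier world [ 6.03385e+02 -1.31361e+02 -3.20000e-02] 0.68 stage 48.9 -84.2 -0.008
  net carrier_orange 0.5 [ 599.8 -130.9   14.1]
  net carrier_blue 0.8 [508.7 -68.3  10.3]
side 87 carrier world [ 6.02704e+02 -1.33672e+02 -2.30000e-02] 0.82 stage 48.3 -86.5 0.001
  net carrier_orange 0.8 [ 604.4 -131.2   12.1]
  net carrier_blue 0.72 [505.1 -68.4  11.9]
```

View pics/m10.png

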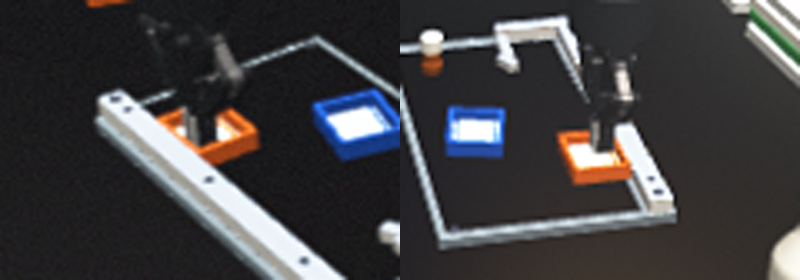

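It's flush and sliding (stage 48.6, −85, yaw≈0) with about 5 N of press. I'll continue.

```bash
python3 -m jog '[[[0,0.008,0,0,0,0,0],[0,0.016,0,0,0,0,0],[0,0.024,0,0,0,0,0],[0,0.032,0,0,0,0,0],[0,0.04,0,0,0,0,0],[0,0.048,0,0,0,0,0],[0,0.056,0,0,0,0,0],[0,0.064,0,0,0,0,0],[0,0.072,0,0,0,0,0],[0,0.08,0,0,0,0,0],[0,0.088,0,0,0,0,0],[0,0.094,0,0,0,0,0]]]'; python3 look.py 11
```

```text
clock: 16.48
tcp_pos: [617.9, -25.4, -10.7]
eef_rot: [0.012, 1.0, -0.001, -0.001]
wrist_force: [-3.7, -3.9, 0.6]
width: 0.2
[617.85243222 -25.43749797 -10.72536289] [-3.71356373 -3.89174029  0.60631916]
scene 138 carrier world [ 6.0579e+02 -3.7419e+01 -2.7000e-02] 0.53 stage 49.1 9.8 -0.003
  net carrier_orange 0.66 [605.7 -38.7  15.1]
  net carrier_blue 0.55 [509.  -66.9  14.6]
side 70 carrier world [ 6.04457e+02 -3.89570e+01 -3.30000e-02] 0.59 stage 47.8 8.2 -0.009
  net carrier_orange 0.58 [606.5 -39.6  13.7]
  net carrier_blue 0.67 [504.6 -69.7  12.7]
```

View pics/m11.png

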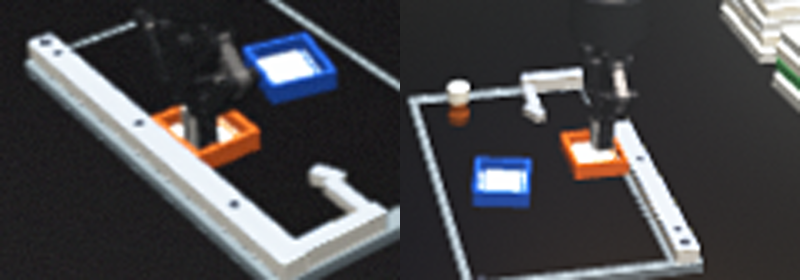

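```bash
python3 -m jog '[[[0,0.008,0,0,0,0,0],[0,0.016,0,0,0,0,0],[0,0.024,0,0,0,0,0],[0,0.032,0,0,0,0,0],[0,0.04,0,0,0,0,0],[0,0.048,0,0,0,0,0],[0,0.056,0,0,0,0,0],[0,0.064,0,0,0,0,0],[0,0.072,0,0,0,0,0],[0,0.08,0,0,0,0,0],[0,0.088,0,0,0,0,0],[0,0.094,0,0,0,0,0]]]'; python3 look.py 12
```

```text
clock: 18.27
tcp_pos: [620.1, 68.5, -10.7]
eef_rot: [0.012, 1.0, -0.001, -0.001]
wrist_force: [-5.6, -5.1, 2.0]
width: 0.1
[620.06720907  68.4533461  -10.72416218] [-5.60481564 -5.06329385  1.98192335]
scene 153 carrier world [ 6.08034e+02  5.63240e+01 -4.60000e-02] 0.53 stage 49.1 103.5 -0.022
  net carrier_orange 0.59 [602.9  56.7  14. ]
  net carrier_blue 0.54 [512.5 -68.8  12.8]
side 57 carrier world [ 6.0688e+02  5.5098e+01 -5.2000e-02] 0.6 stage 47.9 102.3 -0.028
  net carrier_orange 0.71 [608.5  55.5  12.6]
  net carrier_blue 0.68 [507.3 -71.   14.3]
```

View pics/m12.png

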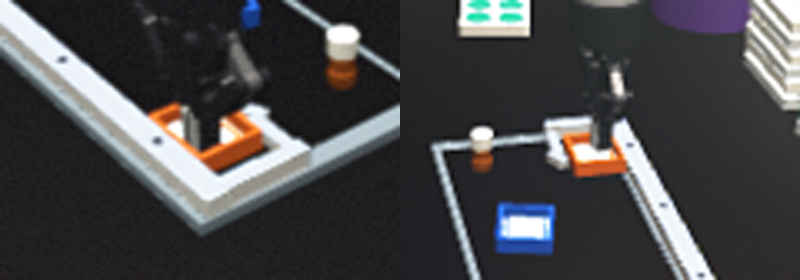

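The tray is in the pocket mouth, past the lip start. About 22 mm remain, and I'll take it slower.

```bash
python3 -m jog '[[[0,0.004,0,0,0,0,0],[0,0.008,0,0,0,0,0],[0,0.012,0,0,0,0,0],[0,0.016,0,0,0,0,0],[0,0.018,0,0,0,0,0],[0,0.018,0,0,0,0,0]]]';python3 -m jog '[[[0,0.001,0,0,0,0,0],[0,0.002,0,0,0,0,0],[0,0.002,0,0,0,0,0]]]';python3 -m jog '[[[0,0.001,0,0,0,0,0],[0,0.002,0,0,0,0,0],[0,0.002,0,0,0,0,0]]]'
```

```text
clock: 19.32
tcp_pos: [620.4, 86.6, -10.8]
eef_rot: [0.012, 1.0, -0.001, -0.001]
wrist_force: [-5.1, -4.1, 2.3]
width: -0.1
clock: 19.7
tcp_pos: [620.5, 88.3, -10.8]
eef_rot: [0.012, 1.0, -0.001, -0.001]
wrist_force: [-5.2, -4.2, 1.7]
width: 0.2
clock: 20.08
tcp_pos: [620.5, 90.1, -10.8]
eef_rot: [0.012, 1.0, -0.001, -0.001]
wrist_force: [-4.7, -5.4, 1.5]
width: -0.2
```

```bash
python3 -m jog '[[[0,0.001,0,0,0,0,0],[0,0.002,0,0,0,0,0],[0,0.002,0,0,0,0,0]]]';python3 -m jog '[[[0,0.001,0,0,0,0,0],[0,0.002,0,0,0,0,0],[0,0.002,0,0,0,0,0]]]';python3 look.py 13
```

```text
clock: 20.45
tcp_pos: [620.5, 90.2, -10.8]
eef_rot: [0.013, 1.0, -0.003, -0.002]
wrist_force: [-5.1, -8.9, 2.6]
width: 0.0
clock: 20.82
tcp_pos: [620.5, 90.3, -10.7]
eef_rot: [0.013, 1.0, -0.005, -0.002]
wrist_force: [-5.6, -13.4, 2.7]
width: 0.0
[620.54967587  90.33534092 -10.74277719] [ -5.63765216 -13.44997244   2.72201961]
scene 114 carrier world [ 6.08683e+02  7.73240e+01 -2.80000e-02] 0.53 stage 49.2 124.5 -0.004
  net carrier_orange 0.69 [ 686.4 -401.2    1.4]
  net carrier_blue 0.23 [492.2  61.6  11.1]
side 71 carrier world [ 6.07434e+02  7.62790e+01 -1.40000e-02] 0.93 stage 48.0 123.5 0.01
  net carrier_orange 0.42 [609.7  77.   12.3]
  net carrier_blue 0.54 [505.6 -67.6  11.9]
```

View pics/m13.png

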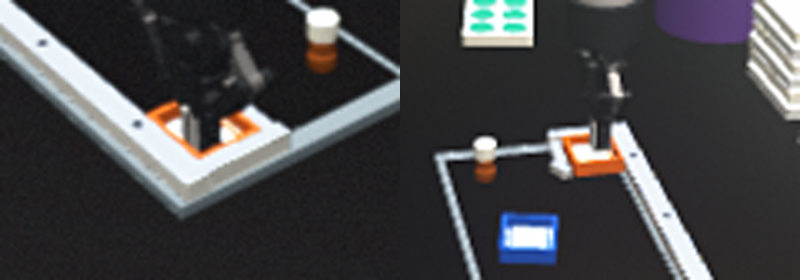

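Reported y stopped at 90.2 while the force rose to 13 N, and the fit puts the tray at stage (48.6, 124). It has reached the end stop. I'll do one short seating press toward the rail, release to mid-well, then go straight up.

```bash
python3 -m jog '[[[-0.001,0,0,0,0,0,0],[-0.002,0,0,0,0,0,0],[-0.002,0,0,0,0,0,0]]]'; python3 -m jog '[[[0.002,-0.003,0,0,0,0,0],[0.004,-0.006,0,0,0,0,0],[0.007,-0.009,0,0,0,0,0],[0.01,-0.014,0,0,0,0,0],[0.012,-0.017,0,0,0,0,0],[0.012,-0.017,0,0,0,0,0]]]'; python3 look.py 14
```

```text
clock: 21.5
tcp_pos: [620.5, 90.3, -10.7]
eef_rot: [0.013, 1.0, -0.005, -0.003]
wrist_force: [-10.8, -14.9, 8.7]
width: 0.1
clock: 22.25
tcp_pos: [611.8, 78.5, -10.1]
eef_rot: [0.012, 1.0, 0.0, 0.0]
wrist_force: [0.2, 0.1, -0.2]
width: -0.2
[611.78706372  78.49933918 -10.14434439] [ 0.19672953  0.07523122 -0.150389  ]
scene 121 carrier world [ 6.08903e+02  7.76530e+01 -9.00000e-03] 0.31 stage 49.4 124.9 0.015
  net carrier_orange 0.55 [604.6  76.7  15.1]
side 65 carrier world [ 6.07879e+02  7.54850e+01 -3.70000e-02] 1.06 stage 48.4 122.7 -0.013
  net carrier_orange 0.49 [607.8  74.1  14.6]
  net carrier_blue 0.69 [508.3 -68.7  14.8]
```

View pics/m14.png

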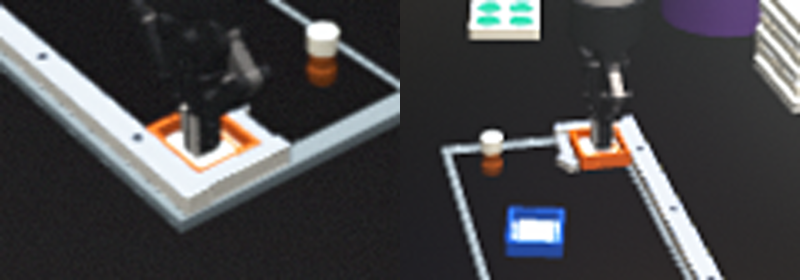

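Forces are back to zero. Now straight up.

```bash
python3 -m jog '[[[0,0,-0.005,0,0,0,0],[0,0,-0.012,0,0,0,0],[0,0,-0.025,0,0,0,0],[0,0,-0.045,0,0,0,0],[0,0,-0.07,0,0,0,0],[0,0,-0.1,0,0,0,0],[0,0,-0.13,0,0,0,0],[0,0,-0.16,0,0,0,0],[0,0,-0.18,0,0,0,0],[0,0,-0.18,0,0,0,0]]]'; python3 look.py 15
python3 - <<'E'
from h import *
p=robot.camera('wrist');save(p,'wrist15')
for n in('home','carrier_orange','carrier_blue','vial'):
    for q in robot.tip_of(p,n)[:1]: print(n,round(q['score'],2),c2w(p,q['position']).round(1))
p=robot.camera('scene')
for n in('home','carrier_orange','carrier_blue','vial'):
    for q in robot.tip_of(p,n)[:1]: print(n,round(q['score'],2),c2w(p,q['position']).round(1))
cv2.imwrite('pics/s15.png',cv2.resize(p['pixels'][190:280,210:340,::-1],(780,540),interpolation=2))
E
```

```text
clock: 23.8
tcp_pos: [613.4, 78.7, 172.5]
eef_rot: [0.012, 1.0, 0.0, 0.002]
wrist_force: [-0.6, 0.4, 0.2]
width: 0.2
[613.36534734  78.69570375 172.5154056 ] [-0.57726586  0.41466094  0.19048545]
scene 164 carrier world [ 6.08953e+02  7.76100e+01 -2.60000e-02] 0.34 stage 49.5 124.8 -0.002
  net carrier_orange 0.75 [604.7  80.1  15.6]
  net carrier_blue 0.69 [512.4 -70.5  14.4]
side 77 carrier world [ 6.07363e+02  7.57140e+01 -2.70000e-02] 0.83 stage 47.9 122.9 -0.003
  net carrier_orange 0.75 [608.2  78.3  14.2]
  net carrier_blue 0.6 [507.5 -70.1  12.4]
carrier_orange 0.73 [610.4  75.8  10. ]
carrier_blue 0.58 [511.7 -69.8   9.8]
vial 0.64 [488.7  62.5   8. ]
home 0.96 [605.7  74.7  10.4]
carrier_orange 0.61 [604.   77.9  15.6]
carrier_blue 0.73 [509.7 -69.4  14.6]
vial 0.62 [494.1  60.6  14.3]
```

View pics/wrist15.png

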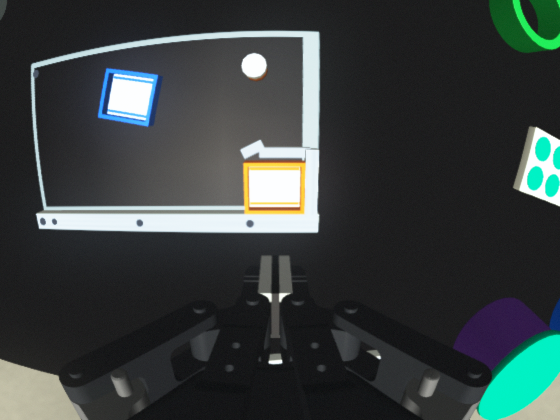

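View pics/s15.png

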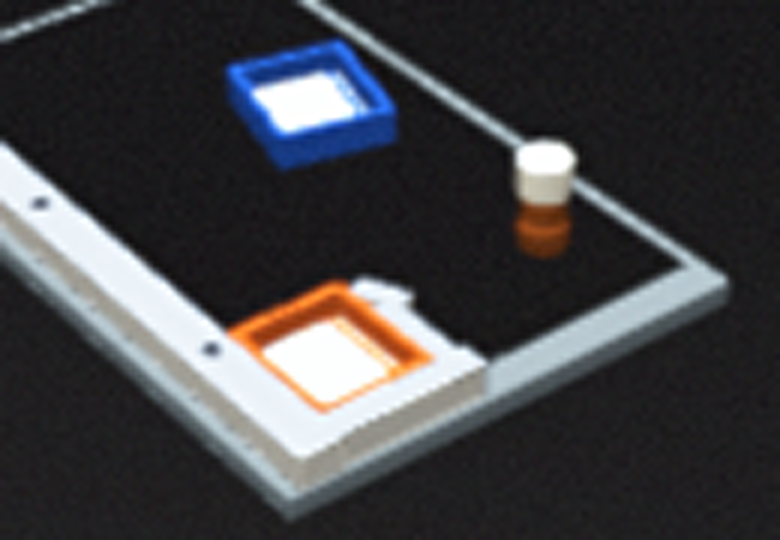

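The wrist view shows the orange tray (245–304, 163–213) flush with the rail below it and the end stop to its right, with the only gap on the lip side. Blue and the vial haven't moved, and the robot is clear. I'll hand it in.

```bash
python3 -c "
from station import robot
print(robot.job_done())"
```

```text
the job is handed in; nothing more can be done
None
```

The orange carrier is home in the corner pocket, and I handed the job in at about 24 s of the 56 s.

**How it was moved:** I stood the closed fingertips in the carrier's well and pushed it across to the rail. It lay flat along the rail about 130 mm on the −y side of mid-rail, well short of the pocket. I then slid it along the rail under about 5 N of side press until the end stop halted it. Force along the rail rose to about 15 N with no further movement.

**Last checks:**
- **Position:** the scene camera put the carrier at stage (49.5, 124.8), yaw about 0, against the nominal (49, 125). The side camera read (47.9, 122.9), about 2 mm off, which is within calibration error. The wrist view shows it flush on the rail and end stop, with the gap only at the lip.
- **Other things:** the blue carrier and the vial are at their starting positions within measurement noise. I didn't re-measure the items on the bench, but the arm never came near them while lowered.
- **Robot:** it is clear, raised about 180 mm, with near-zero wrist force.

**What disagreed:**
- **Tip height:** the reported TCP height was about 31 mm lower than where the cameras showed the fingertips. I set the depth by camera and force instead.
- **False detections:** the network occasionally mistook something else for a carrier, for example the orange one at (686, −401). I discarded those.

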